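# Hold the leak sniffer in the reference-leak port

### The arm

A 6-joint arm with a two-finger parallel gripper is mounted at the origin on a cart in front of the work surface, level with it; the furniture and walls round the work are solid. World frame = base frame: x ahead of the robot, y to its left, z up, the work surface at z = 0. Lengths are in m, angles in rad, forces in N, time in s.
With the tool pointing down it reaches from about 0.375 to 0.9 m from the base axis. Payload 3.1 kg.
Tool frame: the origin (TCP) lies at the very end of the fingers, on their centre line; the grasp point (between the pads) lies 19 mm behind it; z points along the fingers, y is the line along which they close (so a half turn about z gives the same grasp; the last joint's range is limited). The gripper opens to 85 mm and grips with 20 to 120 N. Pads are 22 mm wide; open, the fingers measure 114 mm over their backs; the gripper's body (76 mm by 85 mm) begins 54 mm behind the grasp point. The pads swing forward as they close: fully open they stand 13 mm farther back than shut.
Start: joints at [-1.353, 0.527, 1.433, -0, 1.181, -0.178], TCP at [0.242, -0.576, 0.231] pointing down, gripper open.
Joint ranges: [-3.08, 3.08], [-0.75, 2.2], [0.22, 2.44], [-1.43, 4.57], [0, 2.65], [-2.85, 2.85]. Speed limits (rad/s): [2.79, 2.79, 3.14, 3.14, 3.14, 3.14].

### API

Orientations are given as a unit quaternion [x, y, z, w].
In Python, from station import sense, snapshot, camera_params, sign_off gives the robot as it stands.
- The arm moves only by the shell command python3 -m handwheel 'ROWS' [OPENING] [FORCE]. ROWS is JSON, a list that holds one entry, the list of rows, each a list of 4 numbers: the shift along the tool's x, y, z in units of 25 mm (1.0 is 25 mm), then the turn about the tool's z in units of 6 degrees (1.0 is 6 degrees). A call has 1 to 20 rows; each row shifts and turns the commanded pose from where the row before left it, along the tool's axes as they then stand; what a row does not reach is not made up. A row lasts 1/8 s, in which the tool goes at most 62.5 mm and 10.7 degrees, less where a joint would pass 70% of its speed; a pose out of reach is approached as far as the arm can. A call is refused whole if a number of a shift passes 1 or a number of a turn 1, either way. A call with a gripper value outside its range is refused whole. OPENING is the finger opening in mm, from 0 to 85.4, set as the call begins (- or left out, the last holds). The fingers move at their own pace and stop on an object; FORCE is the grip in N (left out, the last holds). Time passes only in rows, so rows that do not move let the fingers close. It gives the time, the measured TCP pose, the force, the opening and the grip force at its end, in the units of the state.
- sense(): the state, without advancing time (a new reading comes with each control period).
- snapshot(name): name is "side" or "top" or "wrist"; returns (picture, depth): 384x512x3 uint8, red, green, blue; 384x512 float32, m along the optical axis (not along the pixel's ray), 0 where there is no reading.
- camera_params(name): a dict with "mtx" (3x3 intrinsics, pixels), "extrinsics" (4x4, takes a point from camera to world coordinates); the wrist camera has in their place "hand_eye" (4x4, takes a point from camera to tool coordinates, whose origin is the TCP and whose axes are the flange's). Camera axes: x right, y up, looking along -z (the intrinsics and any distortion apply to the point x, -y, -z); pixel columns grow to the right and rows downward; lengths in m; the calibration is good to about 2 mm. The wrist camera is an equidistant fisheye: a pixel r from the principal point sees the ray r / f radians off the axis. A picture is of the moment at which its call begins: read the wrist's pose just before it. camera_params takes no time and is no camera call.
- sign_off(): hands the job in; it is judged then, once.
The state is a dict: "t": time; "q": joint angles; "qd": joint speeds; "tau": joint torques, N m; "tcp_pos": TCP position; "tool_rot": TCP orientation; "force": force on the tool from outside, world axes, zero at the start; "ft_torque": the same for the moment, N m; "finger_gap": opening from 0.0 (shut) to 1.0 (fully open); "gripper_force": force on a finger pad.
Only numpy, scipy, OpenCV 4.12 (cv2) and the standard library are available. Lean on these libraries where they do the work, as an engineer would, in place of code of your own. Each camera call takes 0.05 s, during which the arm holds its last target. There are 200 camera calls.

### The job

Do the daily check of the leak sniffer: on the small aluminium reference-leak block, slide the dust slide fully open to its end stop, then lift the sniffer out of its stand and lower it upright into the uncovered hole, without touching the hole's edge, wall or bottom, until the step on its probe (where the thin tube meets the thicker sleeve) is level with the top face of the block. Finish while holding it there, still and centred in the hole, with nothing but the gripper carrying it, and leave everything else on the bench where it is.

Things in the scene. Friction and masses are not known exactly. Their poses are not given: they have to be found in the camera images.
- leak_block: Reference-leak block, fixed: aluminium, 64 mm (its x) by 130 mm (its y), top face 74 mm above the bench; pressure gauge in front (-x), gas cartridge behind (+x, below 48 mm). Two rails 7 mm high along y on top, at x = -24 and +24 mm. One vertical blind hole, 22 mm diameter (dark bush), 60 mm deep, in the top at x 0, y -27 mm, under the dust slide. Origin: on the bench under the block's centre.
- port_mouth (a point): Centre of the hole's mouth, in the plane of the block's top face (74 mm above the bench); fixed to the block, axes those of the block.
- dust_slide (a joint): Dust slide's position along the block's +y, m: 0 = shut (blade over the hole), 0.036 = fully open at its end stop (hole wholly clear). About 1.5 N of friction; stays where it is left. The blade is a steel plate 38 mm (x) by 70 mm (y), 3 mm thick, lying on the top face between the rails.
- slide_tab (a point): Middle of the top of the dust slide's upright black grip tab, 102.5 mm above the bench; the tab is 16 mm (block's x) by 12 mm (block's y) and stands 24 mm above the blade. Moves with the slide; axes those of the block.
- stand: Bench stand for the sniffer, fixed: a dark round foot 88 mm across and an aluminium tube widening to a cup 42 mm across, rim 85 mm above the bench. Origin: on the bench, on the tube's axis. Bore of the tube 18 mm.
- sniffer: Cordless leak sniffer, 160 mm long, 0.13 kg, upright in the stand, probe down, the body's shoulder on the cup's rim. Origin: the probe's tip; z up the long axis. From the tip: tube 8 mm diameter to 40 mm, sleeve 12 mm diameter to 70 mm, grey grip body from 72 to 160 mm, 36 mm along its x, 26 mm along its y (grip across the 26 mm; screen on the -x face). Centre of mass 110 mm above the tip.
- probe_step (a point): The step on the sniffer's axis where the thin tube meets the thicker sleeve, 40 mm above the tip.
- master_block: Bystander: small aluminium block with a brass-coloured port, 50 x 62 x 66 mm, loose; origin under its centre.
- cap_shell: Bystander: white moulded tank part, 120 x 82 x 28 mm, loose; origin under its centre.
- neck_part: Bystander: long white moulded tank part, 193 x 82 x 27 mm, loose; origin under its centre.
- spanner: Bystander: open-ended spanner, 34 x 200 x 9 mm, loose, near the front edge; origin under its centre.
- screwdriver: Bystander: screwdriver with a brown-red handle, 28 x 208 x 28 mm, loose, near the front edge; origin under its centre.
- grease_tin: Bystander: round flat tin, 72 mm across, 34 mm high, loose; origin under its centre.
- valve_cap: Bystander: round ribbed white cap, 44 mm across, 20 mm high, loose; origin under its centre.

How it is judged:
On the way, in this order (a step that is already met when the one before it is completed fails the run):
1. the dust slide is pushed fully open, with the sniffer still in its stand (value of joint dust_slide above 0.033 m and z of sniffer in the frame of stand below 0.03 m), for 0.2 s.
2. the sniffer is lifted out of its stand in the gripper (z of sniffer in the frame of stand above 0.08 m and contact force between the fingers and sniffer above 0.5 N), for 0.1 s.
At the end, for the whole second after the job is handed in: The dust slide is within 3 mm of its open end stop; the gripper holds the sniffer still and upright (within about 6 degrees) in the hole, its step within 7 mm of the level of the block's top face, tip and step each within 4.5 mm of the hole's axis, and the sniffer touches no part of the block (value of joint dust_slide above 0.033 m and horizontal distance between each of sniffer, probe_step and port_mouth below 0.0045 m and z of probe_step in the frame of port_mouth between -0.007 and 0.007 m and angle between sniffer's own z axis and vertical below 0.1 rad and linear speed of sniffer below 0.01 m/s and contact force between sniffer and leak_block below 0.1 N and contact force between the fingers and sniffer above 0.5 N); the arm keeps its last pose, push and grip.
It fails at once if the sniffer touches the reference-leak block (edge, wall or bottom of the hole, or the slide) (contact force between sniffer and leak_block above 0.3 N).
It fails at once if one of the other things on the bench is shifted by more than 15 mm (distance of any of master_block, cap_shell, neck_part, spanner, screwdriver, grease_tin, valve_cap from where it was at the start of the episode above 0.015 m).
It also fails if it takes over 58 s, if anything falls off the work surface, if the arm or the gripper's body presses on something with over 40 N, if the wrist force passes 120 N, or if a joint passes its speed limit or range.

## Working session

There is one attempt and no reset: what is moved stays moved. The work goes in short steps, Python scripts to look and compute and a shell command to move; the robot and the scene stay as the last step left them, time stands still between calls to the robot, and variables do not carry over. Pictures are saved under pics/ and viewed, at most 12 in all, crops included, and the job is handed in when it is done.

```bash
mkdir -p pics
cat > h.py <<'E'
import numpy as np, cv2
from station import sense, snapshot, camera_params
def world(name,dep,u,v,z=None):
    p=camera_params(name); K=np.array(p["mtx"]); E=np.array(p["extrinsics"])
    r=np.array([(u-K[0,2])/K[0,0],-(v-K[1,2])/K[1,1],-1.])
    if z is None: return (E@np.r_[r*dep[v,u],1])[:3]
    d=E[:3,:3]@r; o=E[:3,3]
    return o+d*(z-o[2])/d[2]
E
python3 - <<'E'
from h import *
for n in("top","side"):
    im,d=snapshot(n); np.save(f"pics/{n}.npy",d); cv2.imwrite(f"pics/{n}0.png",cv2.resize(im[...,::-1],(800,600)))
    np.save(f"pics/{n}im.npy",im)
    p=camera_params(n); print({k:np.round(v,3).tolist() if not isinstance(v,str) else v for k,v in p.items()})
s=sense(); print(s["t"],s["tcp_pos"],s["tool_rot"],s["force"])
print(camera_params("wrist"))
E
```

```text
{'mtx': [[470.4, 0.0, 251.783], [0.0, 470.4, 193.803], [0.0, 0.0, 1.0]], 'extrinsics': [[0.016, 0.999, -0.052, 0.512], [-1.0, 0.016, 0.004, -0.096], [0.005, 0.052, 0.999, 1.147], [0.0, 0.0, 0.0, 1.0]]}
{'mtx': [[388.388, 0.0, 251.548], [0.0, 388.388, 189.728], [0.0, 0.0, 1.0]], 'extrinsics': [[-0.759, -0.507, 0.408, 0.906], [0.651, -0.58, 0.489, 0.317], [-0.012, 0.637, 0.771, 0.753], [0.0, 0.0, 0.0, 1.0]]}
0.1 [ 0.24143774 -0.57577572  0.23042123] [ 9.80385504e-01  1.97087015e-01  3.68135974e-06 -9.85766473e-04] [ 0.71511869  0.34356827 -0.43209576]
{'mtx': array([[297.31863964,   0.        , 256.16401574],
       [  0.        , 297.31863964, 188.88673511],
       [  0.        ,   0.        ,   1.        ]]), 'hand_eye': array([[ 8.13457560e-04,  9.61392968e-01,  2.75177942e-01,
         6.85177032e-02],
       [ 9.99999628e-01, -8.61127718e-04,  5.24201703e-05,
        -6.10383784e-05],
       [ 2.87359737e-04,  2.75177797e-01, -9.61393310e-01,
        -1.42337680e-01],
       [ 0.00000000e+00,  0.00000000e+00,  0.00000000e+00,
         1.00000000e+00]])}
```

View pics/top0.png

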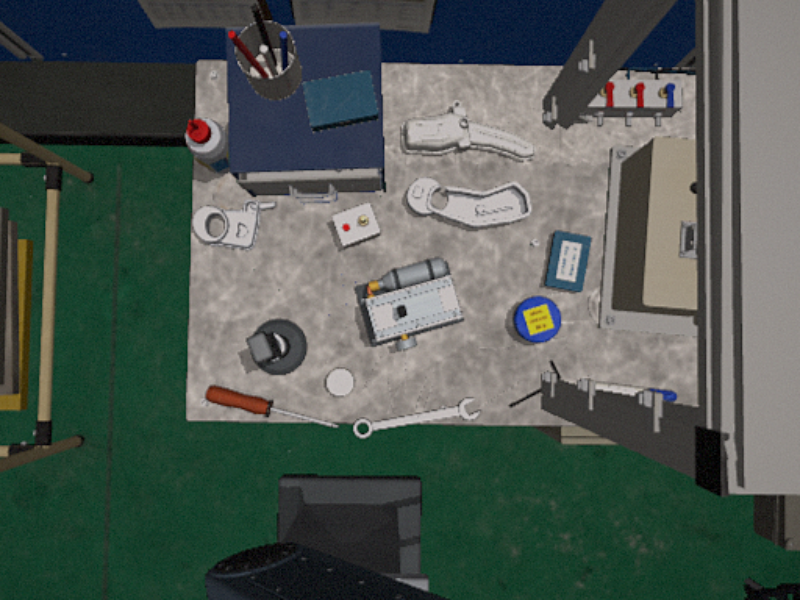

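View pics/side0.png

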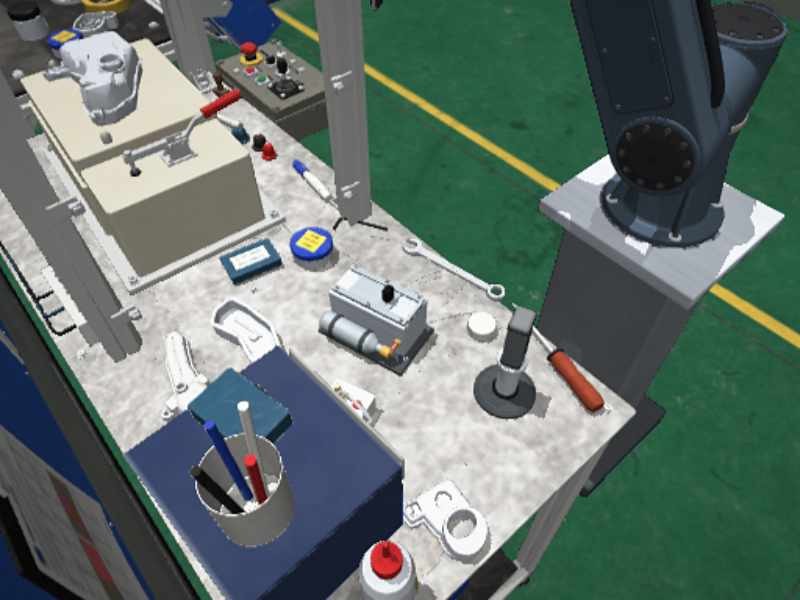

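The top view shows the block at about (412,308), its tab at (401,311), the sniffer and stand at (272,347), and the gauge at (404,341). Next I'll enlarge the block and sniffer.

Run:
```python
from h import *
a=np.load("pics/topim.npy");b=np.load("pics/sideim.npy")
c=lambda im,u,v:cv2.resize(im[v:v+75,u:u+100,::-1],(400,300),interpolation=cv2.INTER_CUBIC)
cv2.imwrite("pics/c1.png",np.vstack([np.hstack([c(a,218,160),c(a,140,185)]),np.hstack([c(b,195,160),c(b,280,190)])]))
d=np.load("pics/top.npy")
# top-face of block by height
ex=[]
for v in range(160,235):
  for u in range(140,320):
    if d[v,u]>0: ex.append(np.r_[u,v,world("top",d,u,v)])
ex=np.array(ex)
def rect(lo,hi,u0,u1):
    m=(ex[:,4]>lo)&(ex[:,4]<hi)&(ex[:,0]>u0)&(ex[:,0]<u1); q=ex[m]
    print(lo,hi,len(q),q[:,2:].mean(0).round(4),cv2.minAreaRect((q[:,2:4]*1000).astype(np.float32)))
rect(.066,.086,225,305); rect(.092,.112,225,305); rect(.15,.19,145,200); rect(.004,.012,145,200);rect(.078,.092,145,200)
```

```text
Traceback (most recent call last):
  File "h.py", line 4, in world
    p=camera_params(name); K=np.array(p["mtx"]); E=np.array(p["extrinsics"])
ValueError: time passes only in moves, steps and waits
```

View pics/c1.png

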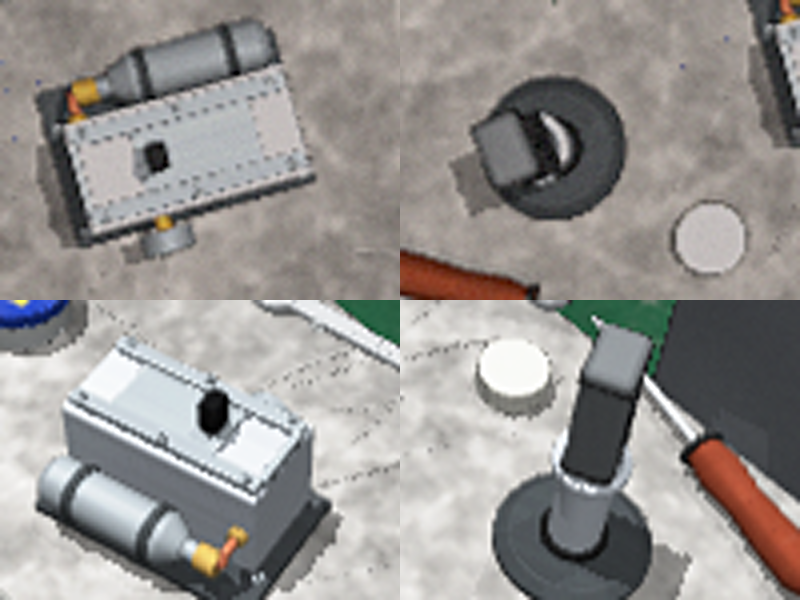

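Crop (4x): the block's top face has corners at (65,125), (283,68), (315,178) and (90,240), with the tab at (157,153). The hole is on the right half under the blade, and the sniffer's top is at (505,147). I'll fix the helper and compute poses.

```bash
sed -i 's/^def world/from functools import lru_cache\ncp=lru_cache(camera_params)\ndef world/; s/p=camera_params(name)/p=cp(name)/' h.py
cat > m.py <<'E'
from h import *
d=np.load("pics/top.npy")
ex=[]
for v in range(160,235):
  for u in range(140,320):
    if d[v,u]>0: ex.append(np.r_[u,v,world("top",d,u,v)])
ex=np.array(ex)
def rect(lo,hi,u0,u1):
    m=(ex[:,4]>lo)&(ex[:,4]<hi)&(ex[:,0]>u0)&(ex[:,0]<u1); q=ex[m]
    if len(q)<4: print(lo,hi,len(q)); return
    print(lo,hi,len(q),q[:,2:].mean(0).round(4),cv2.minAreaRect((q[:,2:4]*1000).astype(np.float32)))
rect(.066,.086,225,305); rect(.092,.112,225,305); rect(.15,.19,145,200); rect(.003,.014,145,200);rect(.078,.092,145,200)
off=np.array([218,160])
P=[world("top",d,*(off+np.array(c)/4),z=.074)[:2] for c in[(65,125),(283,68),(315,178),(90,240)]]
print(np.round(P,4),np.mean(P,0)); 
l=(P[0]+P[3])/2-(P[1]+P[2])/2; w=(P[0]+P[1])/2-(P[2]+P[3])/2
print("yaxis yaw",np.degrees(np.arctan2(l[1],l[0]))-90,np.linalg.norm(l),"xaxis yaw",np.degrees(np.arctan2(w[1],w[0])),np.linalg.norm(w))
print("tab",world("top",d,*(off+np.array((157,148))/4),z=.1025))
off=np.array([140-100,185])
print("snif",[world("top",d,*(off+np.array(c)/4),z=.16+.0+.013).round(4)[:2] for c in[(473,128),(520,108),(540,165),(492,185)]])
E
python3 m.py
```

```text
0.066 0.086 1539 [ 0.5615 -0.1288  0.0777] ((561.523681640625, -128.24285888671875), (63.987876892089844, 130.59738159179688), 16.674732208251953)
0.092 0.112 39 [ 0.556  -0.1107  0.1024] ((555.82373046875, -110.77178955078125), (15.830599784851074, 11.149272918701172), 1.1851180791854858)
0.15 0.19 248 [0.5016 0.0761 0.1712] ((501.5954895019531, 77.55742645263672), (37.772315979003906, 26.94367218017578), 24.640283584594727)
0.003 0.014 770 [0.5317 0.0766 0.0079] ((560.7080688476562, 92.21868896484375), (180.24017333984375, 129.3096923828125), 1.1804395914077759)
0.078 0.092 46 [0.5051 0.0642 0.0846] ((502.4273681640625, 66.0842514038086), (16.977115631103516, 40.4417610168457), 87.25045013427734)
[[ 0.5727 -0.0601]
 [ 0.6074 -0.1843]
 [ 0.5447 -0.2033]
 [ 0.5074 -0.0755]] [ 0.55806485 -0.13077475]
yaxis yaw 15.948050518835032 0.1310218763565957 xaxis yaw 15.03154149743013 0.06628487116309718
tab [ 0.55913031 -0.11237556  0.1025    ]
snif [array([0.5113, 0.0927]), array([0.522 , 0.0687]), array([0.4928, 0.0577]), array([0.4821, 0.0821])]
```

Run:
```python
from h import *
pts=[]
for n in("top","side"):
    d=np.load(f"pics/{n}.npy")
    pts+=[world(n,d,u,v) for v in range(0,384,2) for u in range(0,512,2) if d[v,u]>0]
p=np.array(pts)
for zl,zh in((.08,.16),(.16,.3),(.3,.5),(.5,.9)):
    m=(p[:,2]>zl)&(p[:,2]<zh)&(p[:,0]>.1)&(p[:,0]<.75)&(p[:,1]>-.7)&(p[:,1]<.3)
    q=np.unique((p[m][:,:2]/.04).round().astype(int),axis=0,return_counts=True)
    print(zl,[(round(a[0]*.04,2),round(a[1]*.04,2)) for a,c in zip(*q) if c>2])
```

```text
0.08 [(np.float64(0.4), np.float64(-0.32)), (np.float64(0.44), np.float64(-0.4)), (np.float64(0.44), np.float64(-0.36)), (np.float64(0.44), np.float64(-0.32)), (np.float64(0.48), np.float64(-0.32)), (np.float64(0.48), np.float64(0.08)), (np.float64(0.52), np.float64(-0.12)), (np.float64(0.52), np.float64(-0.08)), (np.float64(0.52), np.float64(0.04)), (np.float64(0.52), np.float64(0.08)), (np.float64(0.56), np.float64(-0.56)), (np.float64(0.56), np.float64(-0.52)), (np.float64(0.56), np.float64(-0.48)), (np.float64(0.56), np.float64(-0.44)), (np.float64(0.56), np.float64(-0.2)), (np.float64(0.56), np.float64(-0.16)), (np.float64(0.56), np.float64(-0.12)), (np.float64(0.56), np.float64(-0.08)), (np.float64(0.6), np.float64(-0.56)), (np.float64(0.6), np.float64(-0.52)), (np.float64(0.6), np.float64(-0.48)), (np.float64(0.6), np.float64(-0.44)), (np.float64(0.6), np.float64(-0.2)), (np.float64(0.6), np.float64(-0.16)), (np.float64(0.6), np.float64(-0.12)), (np.float64(0.64), np.float64(-0.56)), (np.float64(0.64), np.float64(-0.52)), (np.float64(0.64), np.float64(-0.48)), (np.float64(0.64
[... 4371 characters left out ...]
 (np.float64(0.44), np.float64(-0.36)), (np.float64(0.44), np.float64(-0.32)), (np.float64(0.48), np.float64(-0.36)), (np.float64(0.48), np.float64(-0.32)), (np.float64(0.52), np.float64(-0.36)), (np.float64(0.52), np.float64(-0.32)), (np.float64(0.56), np.float64(-0.36)), (np.float64(0.56), np.float64(-0.32)), (np.float64(0.6), np.float64(-0.36)), (np.float64(0.6), np.float64(-0.32)), (np.float64(0.64), np.float64(-0.36)), (np.float64(0.64), np.float64(-0.32)), (np.float64(0.68), np.float64(-0.36)), (np.float64(0.68), np.float64(-0.32)), (np.float64(0.72), np.float64(-0.36)), (np.float64(0.72), np.float64(-0.32)), (np.float64(0.76), np.float64(-0.36)), (np.float64(0.76), np.float64(-0.32))]
```

```bash
python3 -m handwheel '[[[0.3,-0.91,0,0],[0.3,-0.91,0,0],[0.3,-0.91,0,0],[0.3,-0.91,0,0],[0.3,-0.91,0,0],[0.3,-0.91,0,0],[0.3,-0.91,0,0],[0.3,-0.91,0,0],[0.3,-0.91,0,0],[0.85,-0.62,0,0],[0.85,-0.62,0,0],[0.85,-0.62,0,0],[0.85,-0.62,0,0],[0,0,0,0]]]' 45 20
```

```text
t: 1.85
tcp_pos: [0.2792, -0.2698, 0.2311]
tool_rot: [0.98, 0.198, -0.0, -0.001]
force: [0.0, 0.7, -0.1]
finger_gap: 0.531
gripper_force: 0.0
```

```bash
python3 -m handwheel '[[[0.93,-0.28,0,0],[0.93,-0.28,0,0],[0.93,-0.28,0,0],[0.93,-0.28,0,0],[0.93,-0.28,0,0],[0.93,-0.28,0,0],[0.93,-0.28,0,0],[0.93,-0.28,0,0],[0.93,-0.28,0,0],[0.84,0.19,0,0],[0.84,0.19,0,0],[0.84,0.19,0,0],[0.84,0.19,0,0],[0,0,0,1],[0,0,0,0.1],[0,0,0,0]]]'
cat >> h.py <<'E'
from scipy.spatial.transform import Rotation as R
def go(x,y,z):
    s=sense(); r=R.from_quat(s["tool_rot"]); d=r.inv().apply(np.array([x,y,z])-s["tcp_pos"])/.025
    ex=r.as_matrix(); print("t",s["t"],"tcp",np.round(s["tcp_pos"],4),"yaw x",np.degrees(np.arctan2(ex[1,0],ex[0,0])).round(2),"tilt",np.round(ex[:2,2],4),"F",np.round(s["force"],1),"gap",s["finger_gap"],s["gripper_force"]); print("units",d.round(2))
def wpt(u,v,z,s=None):
    p=cp("wrist");K=p["mtx"];H=p["hand_eye"]; s=s or sense(); T=R.from_quat(s["tool_rot"]).as_matrix()
    a=np.array([u-K[0,2],v-K[1,2]])/K[0,0]; th=np.hypot(*a)
    c=np.array([np.sin(th)*a[0]/th,-np.sin(th)*a[1]/th,-np.cos(th)])
    o=s["tcp_pos"]+T@H[:3,3]; d=T@H[:3,:3]@c; return o+d*(z-o[2])/d[2]
E
python3 - <<'E'
from h import *
go(.556,-.111,.13)
im,d=snapshot("wrist"); cv2.imwrite("pics/w1.png",cv2.resize(im[...,::-1],(800,600)))
E
```

```text
t: 3.85
tcp_pos: [0.5323, -0.1181, 0.2311]
tool_rot: [0.99, 0.141, -0.0, -0.0]
force: [-0.9, -1.0, 0.6]
finger_gap: 0.528
gripper_force: 0.0
t 3.85 tcp [ 0.5323 -0.1181  0.2311] yaw x 16.17 tilt [-0.0004 -0.    ] F [-0.9 -1.   0.6] gap 0.5280122772523709 0.0
units [ 0.99 -0.01  4.04]
```

View pics/w1.png

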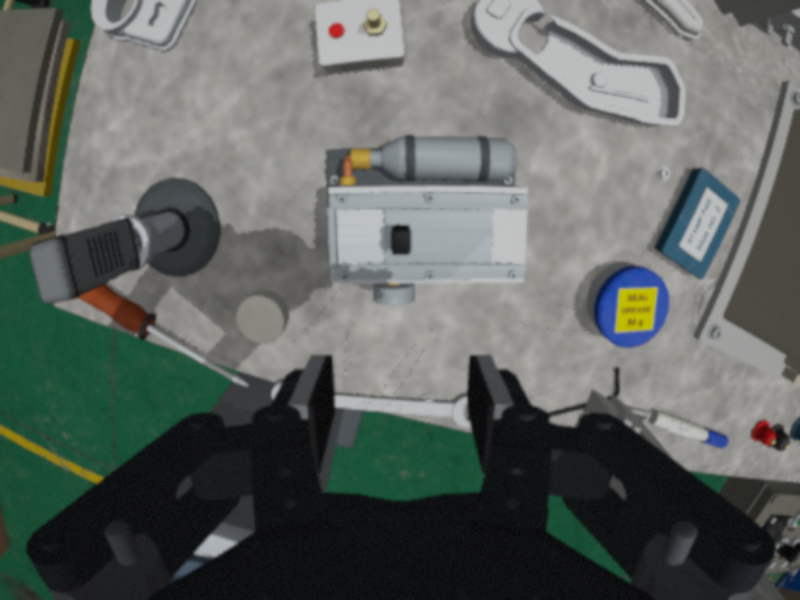

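The wrist view shows the block square to the image, with corners (330,190), (525,188), (525,282), (330,283) and the tab top at about (400,232). I'll cross-check those positions.

Run:
```python
from h import *
w=lambda u,v,z:wpt(u*.64,v*.64,z)
print("tab",w(400,228,.1025))
c=np.array([w(u,v,.081) for u,v in[(329,188),(526,187),(526,281),(329,282)]]); print(c.mean(0),c[1]-c[0],c[3]-c[0])
go(.556,-.111,.13)
```

```text
tab [ 0.56290737 -0.10902452  0.1025    ]
[ 0.56137535 -0.12852304  0.081     ] [ 0.03670341 -0.11981453  0.        ] [-0.05928811 -0.01534703  0.        ]
t 3.9 tcp [ 0.5323 -0.118   0.2312] yaw x 16.16 tilt [-0.0003  0.    ] F [-0.4 -0.1 -0.1] gap 0.5291701538431142 0.0
units [ 0.99 -0.01  4.05]
```

```bash
python3 -m handwheel '[[[0.5,0,0.4,0],[0.5,0,0.8,0],[0,0,0.9,0],[0,0,0.9,0],[0,0,0.9,0],[0,0,0.9,0],[0,0,0.7,0],[0,0,0.4,0],[0,0,0,0]]]'; python3 -m handwheel '[[[0,0,0,0],[0,0,0,0],[0,0,0,0],[0,0,0,0],[0,0,0,0],[0,0,0,0]]]' 0 25; python3 -c "
from h import *
go(.557,-.111,.082)"
```

```text
t: 5.03
tcp_pos: [0.5565, -0.1103, 0.0829]
tool_rot: [0.99, 0.14, -0.001, -0.0]
force: [-0.5, 0.8, -0.1]
finger_gap: 0.525
gripper_force: 0.0
t: 5.78
tcp_pos: [0.5572, -0.1108, 0.0846]
tool_rot: [0.99, 0.14, 0.001, 0.0]
force: [-0.2, 0.2, 5.1]
finger_gap: 0.131
gripper_force: 30.3
t 5.775 tcp [ 0.5572 -0.1108  0.0846] yaw x 16.14 tilt [ 0.0016 -0.0006] F [-0.2  0.2  5.1] gap 0.1314150499147255 30.344120264053345
units [-0.01  0.01  0.1 ]
```

```bash
python3 -m handwheel '[[[0,0,-0.08,0],[0,-0.3,0,0],[0,-0.3,0,0],[0,-0.3,0,0],[0,-0.3,0,0],[0,-0.2,0,0],[0,-0.15,0,0],[0,0,0,0],[0,0,0,0]]]'; python3 -c "
from h import *
go(.557,-.111,.082)"
```

```text
t: 6.9
tcp_pos: [0.5487, -0.0817, 0.0848]
tool_rot: [0.99, 0.142, 0.002, 0.007]
force: [5.1, -27.1, -22.4]
finger_gap: 0.132
gripper_force: 27.1
t 6.9 tcp [ 0.5487 -0.0817  0.0848] yaw x 16.37 tilt [ 0.0054 -0.0134] F [  5.1 -27.1 -22.4] gap 0.13249697820817685 27.113426327705383
units [-0.01  1.22  0.13]
```

Run:
```python
from h import *
b,_=snapshot("side"); a,_=snapshot("top"); w,_=snapshot("wrist")
c=lambda im,u,v,k=4,W=400,H=300:cv2.resize(im[v:v+H//k,u:u+W//k,::-1],(W,H),interpolation=cv2.INTER_CUBIC)
cv2.imwrite("pics/c2.png",np.vstack([np.hstack([c(b,195,150),c(a,218,160)]),np.hstack([c(w,190,200),c(w,170,180,2)])]))
```

```text
(no output)
```

View pics/c2.png

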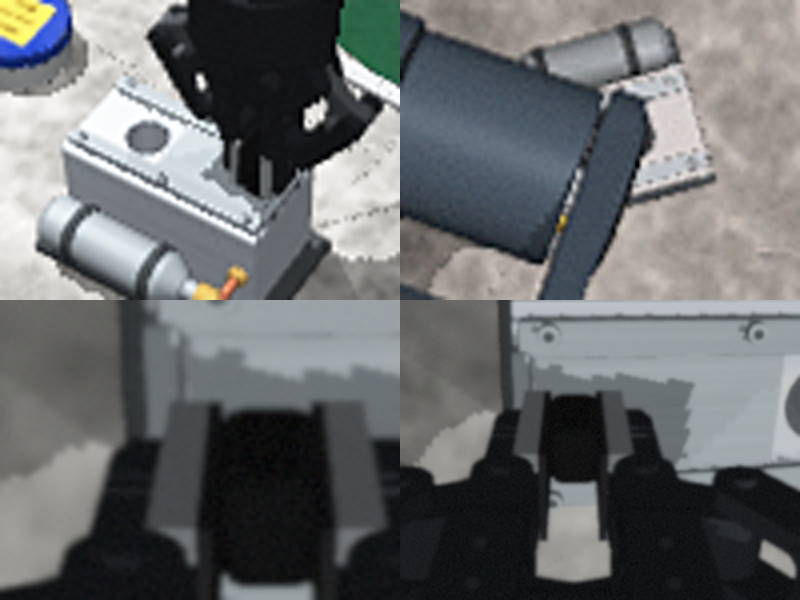

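```bash
python3 -m handwheel '[[[0,0.15,0,0],[0,0.15,0,0],[0,0,0,0]]]'; python3 -m handwheel '[[[0,0,0,0],[0,0,0,0],[0,0,0,0],[0,0,-0.16,0],[0,0,-0.16,0],[0,0,0,0]]]' 30; python3 -m handwheel '[[[0,0,0,0],[0,0,0,0],[0,0,0,0],[0,0,0,0]]]' 0 25;  python3 -m handwheel '[[[0,-0.2,0,0],[0,-0.15,0,0],[0,-0.1,0,0],[0,0,0,0]]]';python3 -c "
from h import *
go(.557,-.111,.082)"
```

```text
t: 7.42
tcp_pos: [0.5486, -0.082, 0.0849]
tool_rot: [0.99, 0.141, 0.0, 0.001]
force: [4.2, -6.0, -15.3]
finger_gap: 0.132
gripper_force: 28.0
t: 8.18
tcp_pos: [0.5482, -0.0807, 0.0944]
tool_rot: [0.99, 0.14, 0.0, 0.0]
force: [0.8, 0.1, 0.4]
finger_gap: 0.351
gripper_force: 0.0
t: 8.68
tcp_pos: [0.5485, -0.082, 0.0941]
tool_rot: [0.99, 0.141, 0.0, 0.001]
force: [-1.1, -4.9, 1.8]
finger_gap: 0.129
gripper_force: 28.1
t: 9.18
tcp_pos: [0.5486, -0.0812, 0.094]
tool_rot: [0.99, 0.143, 0.002, 0.01]
force: [-1.5, -34.9, -7.9]
finger_gap: 0.128
gripper_force: 27.0
t 9.175 tcp [ 0.5486 -0.0812  0.094 ] yaw x 16.46 tilt [ 0.0075 -0.0185] F [ -1.5 -34.9  -7.9] gap 0.12846595127527408 27.041549384593964
units [-0.02  1.23  0.51]
```

```bash
python3 -m handwheel '[[[0,0.25,0,0],[0,0.15,0,0],[0,0,0,0]]]'; python3 -m handwheel '[[[0,0,0,0],[0,0,0,0],[0,0,0,0],[0,0.15,-0.8,0],[0,0.5,-1,0],[0,0.8,-1,0],[-0.4,0.5,-0.6,0],[-0.4,0,-0.5,0],[0,0,0,0],[0,0,0,0]]]' 45
python3 - <<'E'
from h import *
go(.556,-.111,.13)
im,d=snapshot("wrist"); np.save("pics/w3.npy",im); cv2.imwrite("pics/w3.png",cv2.resize(im[100:220,170:330,::-1],(800,600),interpolation=cv2.INTER_CUBIC))
E
```

```text
t: 9.55
tcp_pos: [0.5485, -0.0819, 0.0941]
tool_rot: [0.99, 0.141, 0.001, 0.002]
force: [-1.4, -9.9, 0.1]
finger_gap: 0.128
gripper_force: 28.2
t: 10.8
tcp_pos: [0.5411, -0.131, 0.1907]
tool_rot: [0.99, 0.14, -0.001, -0.001]
force: [0.7, 0.0, 0.0]
finger_gap: 0.525
gripper_force: 0.0
t 10.8 tcp [ 0.5411 -0.131   0.1907] yaw x 16.14 tilt [-0.0014  0.001 ] F [0.7 0.  0. ] gap 0.5251207174721331 0.0
units [ 0.8  -0.6   2.43]
```

View pics/w3.png

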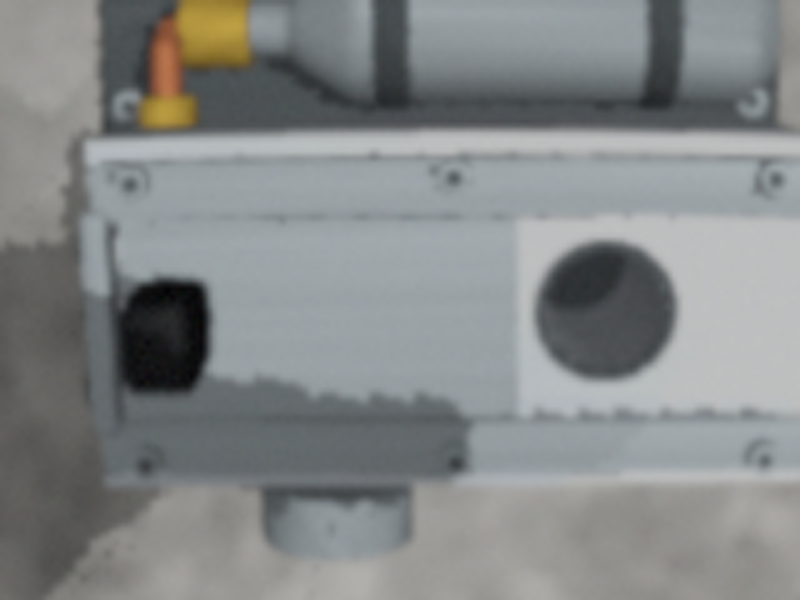

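The slide is clear of the hole: blade edge at column 518, hole centred at (605,310) with radius about 70, and blade end at 117 next to a lip at 83–110. I'll work out how far it really travelled.

Run:
```python
from h import *
a=np.radians(16.1); ex=np.array([np.cos(a),np.sin(a)]); ey=np.array([-ex[1],ex[0]]); c=np.array([.561,-.1288])
f=lambda P:(np.array([(P[:2]-c)@ex,(P[:2]-c)@ey])*1000).round(1)
w=lambda u,v,z:wpt(170+u/5,100+v/5,z)
print("blade -y",f(w(518,310,.077)),"blade +y",f(w(117,260,.077)),"lip in",f(w(110,260,.081)),"lip out",f(w(83,260,.081)))
print("hole L,R,T,B",f(w(536,310,.074)),f(w(677,310,.074)),f(w(606,239,.074)),f(w(606,382,.074)))
print("hole world",w(606,310,.074))
for p in [(130,185),(453,180),(775,180),(147,462),(455,462),(763,455)]: print("screw",f(w(*p,.081)))
print("tab",[f(w(u,v,.1025)) for u,v in((122,285),(160,285),(120,390),(160,390))])
b=lambda u,v,z:f(world("top",None,218+u/4,160+v/4,z=z))
print("t0: blade",b(133,165,.077),b(256,125,.077), "block ends",b(77,182,.076),b(299,123,.076))
go(.502,.0765,.2)
```

```text
blade -y [  0.  -11.8] blade +y [ 9.2 58.8] lip in [ 9.9 59.2] lip out [10.  64.1]
hole L,R,T,B [ -0.5 -15.2] [ -0.3 -40.5] [ 12.4 -27.3] [-13.6 -28.1]
hole world [ 0.5682821  -0.15550408  0.074     ]
screw [22.9 55.2]
screw [23.3 -0.3]
screw [ 24.2 -55.8]
screw [-26.7  54.2]
screw [-26.6  -0.9]
screw [-25.2 -56.2]
tab [array([ 9.2, 52.6]), array([ 9.1, 46.4]), array([-8.1, 53.8]), array([-8.1, 47.1])]
t0: blade [-2.  31.3] [  1.6 -42.3] block ends [-3.  64.6] [ -3.7 -66.4]
t 10.85 tcp [ 0.5412 -0.131   0.1906] yaw x 16.15 tilt [-0.0016  0.001 ] F [-0.2 -0.3 -0.6] gap 0.5251026534465334 0.0
units [ 0.8  -8.41 -0.37]
```

The blade abuts the end-stop lip (58.8 vs 59.2 mm), so the slide is fully open; it started about 5 mm ajar. Now to the sniffer.

```bash
python3 -m handwheel '[[[0,0,-0.6,0],[0,-0.5,-0.6,0],[-0.1,-0.9,-0.1,0],[-0.1,-0.9,0,0],[-0.1,-0.9,0,0],[-0.1,-0.9,0,0],[-0.1,-0.9,0,0],[-0.1,-0.9,0,0],[-0.1,-0.9,0,0],[-0.1,-0.9,0,0],[0,-0.7,0,-0.7],[0,0,0,-0.7],[0,0,0,0],[0,0,0,0]]]' 60
python3 - <<'E'
from h import *
go(.502,.0765,.2)
im,d=snapshot("wrist"); cv2.imwrite("pics/w4.png",cv2.resize(im[:,...,::-1],(800,600),interpolation=cv2.INTER_CUBIC))
E
```

```text
t: 12.6
tcp_pos: [0.4643, 0.0646, 0.2238]
tool_rot: [0.977, 0.212, 0.0, 0.0]
force: [-0.1, 0.5, 0.3]
finger_gap: 0.702
gripper_force: 0.0
t 12.6 tcp [0.4643 0.0646 0.2238] yaw x 24.48 tilt [ 0.0001 -0.    ] F [-0.1  0.5  0.3] gap 0.7020723156901566 0.0
units [1.57 0.19 0.95]
```

View pics/w4.png

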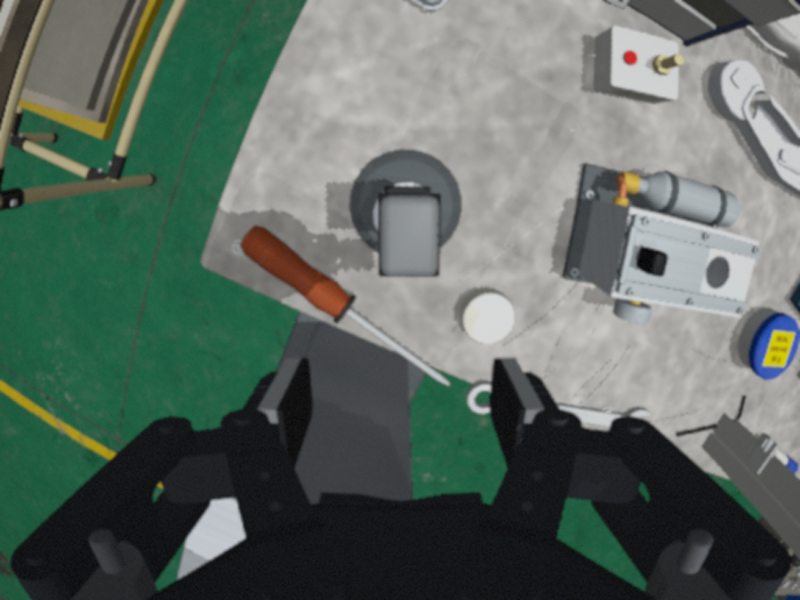

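The sniffer's top is square to the image, at corners (380,195)–(439,275).

Run:
```python
from h import *
c=np.array([wpt(u*.64,v*.64,.173) for u,v in[(380,194),(440,194),(440,275),(380,275)]])
print(c.mean(0),np.linalg.norm(c[1]-c[0]),np.linalg.norm(c[3]-c[0])); go(*c.mean(0)[:2],.112)
e=c[0]-c[3]; print(np.degrees(np.arctan2(e[1],e[0]))); go(.502,.0770,.112)
```

```text
[0.50188519 0.07722396 0.173     ] 0.024836973762010953 0.034540986123569345
t 12.65 tcp [0.4643 0.0645 0.2238] yaw x 24.48 tilt [ 0. -0.] F [-0.2  0.4  0.3] gap 0.7003590127733472 0.0
units [1.58 0.16 4.47]
24.046549938594893
t 12.65 tcp [0.4643 0.0645 0.2238] yaw x 24.48 tilt [ 0. -0.] F [-0.2  0.4  0.3] gap 0.7003590127733472 0.0
units [1.58 0.17 4.47]
```

```bash
python3 -m handwheel '[[[0.8,0.09,0,0],[0.78,0.08,0,0],[0,0,0,0],[0,0,0.6,0],[0,0,0.9,0],[0,0,0.9,0],[0,0,0.9,0],[0,0,0.7,0],[0,0,0.47,0],[0,0,0,0],[0,0,0,0]]]'; python3 -m handwheel '[[[0,0,0,0],[0,0,0,0],[0,0,0,0],[0,0,0,0],[0,0,0,0],[0,0,0,0]]]' 0 40; python3 -c "
from h import *
go(.502,.077,.112)"
```

```text
t: 14.02
tcp_pos: [0.5023, 0.0769, 0.1126]
tool_rot: [0.977, 0.212, 0.0, 0.0]
force: [0.8, 0.2, 0.4]
finger_gap: 0.703
gripper_force: 0.0
t: 14.78
tcp_pos: [0.5024, 0.077, 0.1126]
tool_rot: [0.977, 0.212, 0.0, 0.0]
force: [-0.5, -0.2, 5.9]
finger_gap: 0.302
gripper_force: 28.1
t 14.775 tcp [0.5024 0.077  0.1126] yaw x 24.54 tilt [ 0.001 -0.   ] F [-0.5 -0.2  5.9] gap 0.30231608514556174 28.13190221786499
units [-0.01 -0.01  0.02]
```

```bash
python3 -m handwheel '[[[0,0,-0.2,0],[0,0,-0.5,0],[0,0,-0.7,0],[0,0,-0.7,0],[0,0,-0.7,0],[0,0,-0.7,0],[0,0,-0.7,0],[0,0,-0.5,0],[0,0,0,0],[0,0,0,0]]]'
python3 - <<'E'
from h import *
go(.5684,-.1551,.225)
p,_=snapshot("side"); t,_=snapshot("top")
c=lambda im,u,v,k=4,W=400,H=600:cv2.resize(im[v:v+H//k,u:u+W//k,::-1],(W,H),interpolation=cv2.INTER_CUBIC)
cv2.imwrite("pics/c5.png",np.hstack([c(p,270,130),c(t,140,150)]))
E
```

```text
t: 16.02
tcp_pos: [0.5015, 0.0769, 0.2291]
tool_rot: [0.977, 0.212, -0.001, -0.0]
force: [-0.6, -0.3, -1.0]
finger_gap: 0.3
gripper_force: 28.1
t 16.025 tcp [0.5015 0.0769 0.2291] yaw x 24.53 tilt [-0.0011  0.0001] F [-0.6 -0.3 -1. ] gap 0.2997622207182471 28.125985264778137
units [-1.42  9.55  0.16]
```

View pics/c5.png

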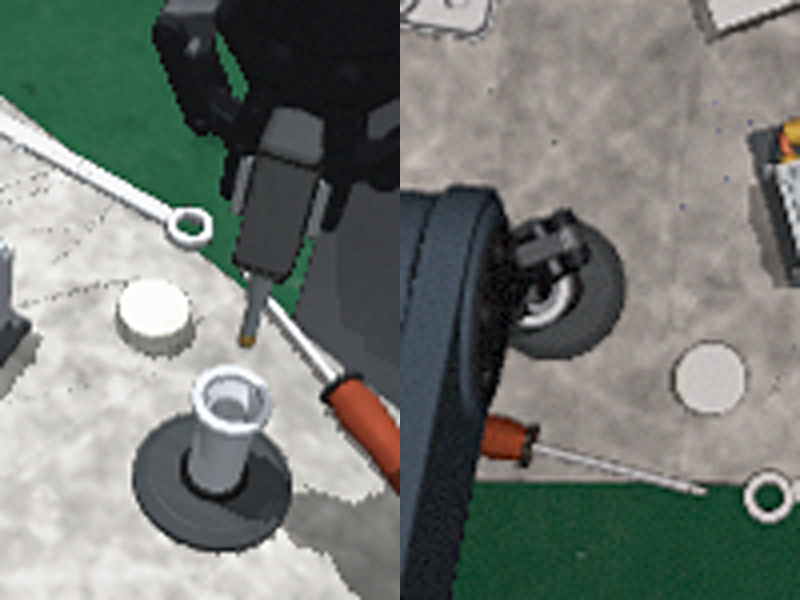

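```bash
python3 -m handwheel '[[[-0.05,0.4,0,0],[-0.13,0.8,0,0],[-0.14,0.95,0,0],[-0.14,0.95,0,0],[-0.14,0.95,0,0],[-0.14,0.95,0,0],[-0.14,0.95,0,0],[-0.14,0.95,0,0],[-0.14,0.9,0,0],[-0.13,0.8,0,0],[-0.08,0.6,0,0],[-0.05,0.35,0,0],[0,0,0,0],[0,0,0,0],[0,0,0,0]]]'
python3 - <<'E'
from h import *
print("tip earlier",world("side",None,270+245/4,130+342/4,z=.131))
go(.5684,-.1551,.229)
p,d=snapshot("side"); np.save("pics/s6.npy",p); np.save("pics/s6d.npy",d)
cv2.imwrite("pics/c6.png",cv2.resize(p[100:220,190:290,::-1],None,fx=5,fy=5,interpolation=cv2.INTER_CUBIC))
E
```

```text
t: 18.0
tcp_pos: [0.5687, -0.1542, 0.2296]
tool_rot: [0.977, 0.213, -0.0, -0.0]
force: [1.2, -0.0, -1.4]
finger_gap: 0.296
gripper_force: 28.2
tip earlier [0.50156278 0.07532444 0.131     ]
t 18.0 tcp [ 0.5687 -0.1542  0.2296] yaw x 24.58 tilt [-0.0003  0.0003] F [ 1.2 -0.  -1.4] gap 0.29621693478309075 28.21837216615677
units [-0.02  0.03  0.02]
```

View pics/c6.png

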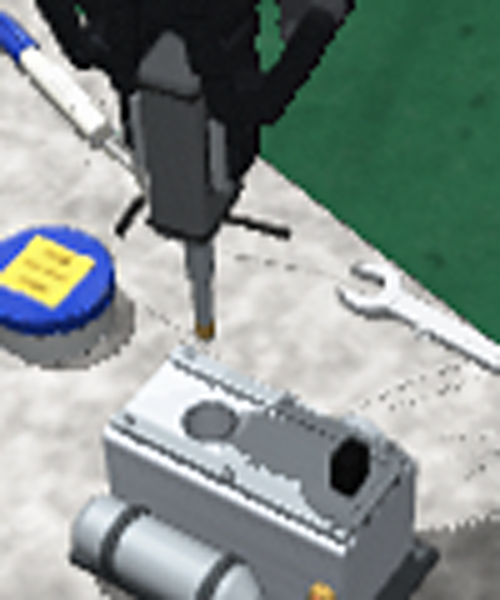

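The side view shows the tip at (205,335) and the hole's centre at (211,420), in the 5x crop.

Run:
```python
from h import *
w=lambda u,v,z:world("side",None,190+u/5-.0,100+v/5,z=z).round(4)
print("hole",w(211,420,.074), [w(u,v,.074) for u,v in((184,420),(238,420),(211,400),(211,440))])
print("tip",w(204.5,336,.1295),"step",w(202,268,.1695),"body bottom",w(185,238,.2015))
```

```text
hole [ 0.5687 -0.1559  0.074 ] [array([ 0.5781, -0.1641,  0.074 ]), array([ 0.5594, -0.1477,  0.074 ]), array([ 0.5611, -0.1654,  0.074 ]), array([ 0.5762, -0.1466,  0.074 ])]
tip [ 0.5681 -0.1568  0.1295] step [ 0.5661 -0.1576  0.1695] body bottom [ 0.5793 -0.1494  0.2015]
```

```bash
python3 -m handwheel '[[[-0.02,0.03,0.2,0],[0,0,0.4,0],[0,0,0.4,0],[0,0,0.4,0],[0,0,0.3,0],[0,0,0.3,0],[0,0,0,0],[0,0,0,0]]]'
python3 - <<'E'
from h import *
go(.5685,-.155,.1336)
p,d=snapshot("side")
cv2.imwrite("pics/c7.png",cv2.resize(p[100:220,190:290,::-1],None,fx=5,fy=5,interpolation=cv2.INTER_CUBIC))
E
```

```text
t: 19.05
tcp_pos: [0.569, -0.156, 0.1798]
tool_rot: [0.977, 0.212, 0.0, 0.0]
force: [0.2, -0.1, -1.2]
finger_gap: 0.3
gripper_force: 28.2
t 19.05 tcp [ 0.569  -0.156   0.1798] yaw x 24.53 tilt [ 0.0005 -0.0002] F [ 0.2 -0.1 -1.2] gap 0.30048164856000115 28.196798264980316
units [-0.   -0.04  1.85]
```

View pics/c7.png

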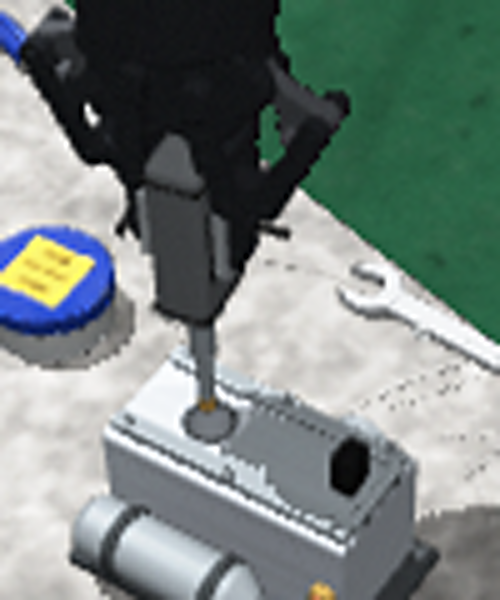

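The tip, at (207,410), is just above the hole (centre (211,422)) and lines up with it.

Run:
```python
from h import *
w=lambda u,v,z:world("side",None,190+u/5-.0,100+v/5,z=z).round(4)
print("hole",w(211,421,.074),"tip",w(207,410,.080),w(207,412,.080))
go(.5685,-.155,.1336)
```

```text
hole [ 0.5691 -0.1555  0.074 ] tip [ 0.5693 -0.1576  0.08  ] [ 0.5701 -0.1567  0.08  ]
t 19.1 tcp [ 0.569  -0.156   0.1799] yaw x 24.54 tilt [ 0.0008 -0.0004] F [-1.   0.2 -0.5] gap 0.2996902735410075 28.197274804115295
units [-0.   -0.05  1.85]
```

```bash
python3 -m handwheel '[[[0,-0.05,0,0],[0,0,0.2,0],[0,0,0.3,0],[0,0,0.3,0],[0,0,0.3,0],[0,0,0.3,0],[0,0,0.25,0],[0,0,0.2,0],[0,0,0,0],[0,0,0,0],[0,0,0,0],[0,0,0,0]]]'
python3 - <<'E'
from h import *
go(.5685,-.155,.1336)
p,d=snapshot("side"); q,_=snapshot("wrist")
a=cv2.resize(p[120:200,190:270,::-1],(600,600)[:2],interpolation=cv2.INTER_CUBIC)
cv2.imwrite("pics/c8.png",a)
E
```

```text
t: 20.6
tcp_pos: [0.5684, -0.1548, 0.1336]
tool_rot: [0.977, 0.212, 0.0, 0.0]
force: [-0.1, 0.2, -1.9]
finger_gap: 0.297
gripper_force: 28.2
t 20.6 tcp [ 0.5684 -0.1548  0.1336] yaw x 24.53 tilt [ 0.0005 -0.0002] F [-0.1  0.2 -1.9] gap 0.2971257105856928 28.197298049926758
units [ 0.    0.01 -0.  ]
```

View pics/c8.png

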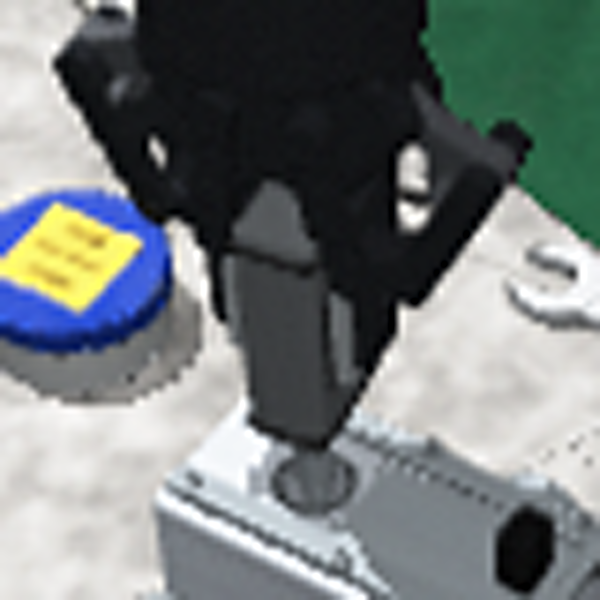

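The sleeve sits centred in the hole at about (313,480), with no contact force beyond the sniffer's weight. Handing in.

```bash
python3 -c "
from station import sign_off
print(sign_off())"
```

```text
the job is handed in; nothing more can be done
None
```

I opened the dust slide to its end stop and handed the job in with the gripper holding the sniffer still and upright, centred in the hole to within about 1–2 mm by camera, step level with the block's top face; there was no sign of contact, and the sign-off returned no verdict.

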